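Load the chair pallet on the mill's kinematic base

TASK

Load the mill: take the pallet with the foam chair seat out of the rack by its metal lug (never by the foam), set it down level on a clear patch of bench and let go to change to the other lug, then slide it in under the spindle with the two-ball end first and settle its three balls gently, fully home in the base's cone, groove and flat, and let go. Do not knock the spindle or cutter, and leave the other pallet and the things lying about where they are.

Things in the scene. Friction and masses are not known exactly. Their poses are not given: they have to be found in the camera images.
- pallet: pallet to load: aluminium plate 90 x 80 x 10 mm (x, y, z), a lug at each end of x (170 mm overall), ball feet below (two at the +x end, one at -x), a white foam chair seat on top. Origin: its middle, level with the balls' undersides (z = 0 on the bench); plate z 21 to 31 mm. 0.37 kg +-20 %, centre of mass near its middle. In the rack its +x lug points out of the front.
- foam_chair: white foam part shaped like a chair seat, 76 x 64 mm, up to 26 mm high near its -x end, glued on that pallet; origin at the middle of its underside, 31 mm above the pallet's origin, axes as the pallet's. Soft: not for the fingers.
- lug_two (a point): middle of the pallet's lug at the two-ball (+x) end: pallet x 66, y 0, z 26 mm. The lug is 40 mm wide (along y), 10 mm thick, and runs from 43 to 85 mm from the pallet's middle; grip it from above across its width. Ordinary metal friction.
- lug_one (a point): middle of the same kind of lug at the single-ball (-x) end: pallet x -66, y 0, z 26 mm
- foot_cone (a point): centre of the single ball foot: pallet x -33, y 0, z 9 mm. All balls are polished steel, 18 mm in diameter, and slide easily.
- foot_groove (a point): centre of the ball foot at pallet x 30, y 28, z 9 mm
- foot_flat (a point): centre of the ball foot at pallet x 30, y -28, z 9 mm
- mill: desk-top mill, fixed, place and heading vary. Origin on the bench below where the pallet's middle belongs; +x points in under the spindle to the column. Bed x -95 to 245 mm, 220 mm wide, 45 mm high; cross slide x -65 to 65 mm, 260 mm wide, 67 mm high, its motor at y -132 to -182 mm, 80 mm high; column from x 147 mm, 475 mm high. A seated pallet has the mill's axes, its origin 84.7 mm above.
- mill_head: the mill's spindle head, fixed, origin and axes those of the mill: upright spindle 66 mm in diameter at x 62, y 0, underside 245 mm above the bench, collet nut 32 mm in diameter down to 221 mm, cutter 8 mm in diameter down to 190 mm; carriage 100 mm wide behind. It hangs over a seated pallet's inner lug, where no gripper fits; the outer lug is in the open.
- kin_base: the mill's kinematic base: dark steel plate 124 x 96 x 12 mm (x, y, z) on the cross slide, with three polished steel seats standing at most 15 mm above it; origin (underside) 67 mm above the mill's origin, axes the mill's
- seat_cone (a point): where the single ball's centre lies when seated: in the round cup (35 mm outside, 90 degree cone, 26 mm across the mouth) at the open -x end, base x -33, y 0, z 27 mm. The cup's rim and the groove's edges are level with the seated balls' centres: bring the pallet in at least 10 mm higher than it will sit.
- seat_groove (a point): where that ball's centre lies when seated in the V groove (90 degrees, 26 mm across the mouth, 36 mm long, pointing at the cone): base x 30, y 28, z 27 mm
- seat_flat (a point): where that ball's centre lies when seated on the plain round pad (33 mm across, top 9 mm below this point): base x 30, y -28, z 27 mm
- rack: fixed aluminium rack, place and heading vary; origin on the bench, -x is the open front. Lower deck x -45 to 105 mm, 250 mm wide, top 50 mm up; upper deck from x 10 mm back, underside 155 mm up, foam stock on it up to 228 mm; posts at y +-117 mm. A pallet stands on its balls in each bay (y -60 and 60 mm, middle near x 0), outer lug over the front edge; which bay varies.
- pallet_b: the other pallet in the rack, bystander: same metal and size, but with a round foam dome on top. Origin and axes as for the pallet. Loose.
- brush: bystander: hand brush lying flat, 150 mm long along its x, about 40 mm wide and under 30 mm high; origin at the centre of its underside, z up. Loose.
- offcut: bystander: white foam block 75 x 50 x 40 mm (x, y, z); origin at the centre of its underside, z up. Loose.
- chair_model: bystander: small white scale-model pedestal chair, 56 mm square foot, 84 mm high; origin at the centre of its underside, z up. Loose.
- table_model: bystander: small white scale-model table, top 120 x 70 mm (x, y), 75 mm high on four thin legs; origin at the centre of its underside, z up. Loose.
- glue: bystander: upright white bottle, 48 mm in diameter, 130 mm high; origin at the centre of its underside, z up. Loose.

How it is judged:
By the outcome, as a careful person would: the job done as asked, in the order asked, and still so for the second after the job is handed in, with the robot touching nothing.
It also fails if it takes over 58 s, if anything falls off the work surface, if the arm or the gripper's body presses on something with over 40 N, if the wrist force passes 120 N, or if a joint passes its speed limit or range.

ROBOT

A 6-joint arm with a two-finger parallel gripper is mounted at the origin on the work surface. World frame = base frame: x ahead of the robot, y to its left, z up, the work surface at z = 0. Lengths are in m, angles in rad, forces in N, time in s.
With the tool pointing down it reaches from about 0.275 to 0.875 m from the base axis. Payload 12.5 kg.
Tool frame: the origin (TCP) lies at the very end of the fingers, on their centre line; the grasp point (between the pads) lies 19 mm behind it (bot.pinch_z is the distance from the TCP to the grasp point, in m); z points along the fingers, y is the line along which they close (so a half turn about z gives the same grasp; the last joint's range is limited). The gripper opens to 85 mm and grips with 20 to 120 N. Pads are 22 mm wide; open, the fingers measure 114 mm over their backs; the gripper's body (76 mm by 85 mm) begins 54 mm behind the grasp point. The pads swing forward as they close: fully open they stand 13 mm farther back than shut.
Start: joints at [-1.247, 0.351, 1.652, -0, 1.139, -0.085], TCP at [0.219, -0.505, 0.231] pointing down, gripper open.
Joint ranges: [-2.75, 2.75], [-0.79, 2.1], [0.01, 2.65], [-1.57, 4.71], [0.07, 3.14], [-2.87, 2.87]. Speed limits (rad/s): [2.22, 2.22, 2.79, 3.14, 3.14, 3.14].

INTERFACE

Orientations are given as a unit quaternion [w, x, y, z].
In Python, from plant import bot, viewer gives the robot as it stands. Calls block until the motion is done:
- bot.move_to(position, orientation): joint-space move of the TCP to a pose.
- bot.move_l(position, attitude=None, v=0.15, contact_N=None): straight line of the TCP; attitude=None keeps the orientation; v is the mean speed in m/s. With contact_N (N) it stops when the force on the tool has changed by that much, and returns True; else False.
- bot.move_j(angles): joint-space move.
- bot.open_gripper() and bot.grasp(): open the fingers fully, or close them until they stop; the grip force is fixed at half the most.
- bot.dwell(seconds).
- bot.solve_ik(position, orientation): joint angles nearest the present ones, or None.
- bot.observe(): the state.
- viewer.grab_frame(name): name is "scene" or "top" or "wrist"; returns a dict with "image" (480x640x3 uint8, red, green, blue), "vertical_fov" (degrees; the focal length in pixels is half the picture's height over the tangent of half this angle, whatever the lens; pixels are square), "cx", "cy" (the principal point, pixels), "R" (3x3) and "t" (3): a world point X has camera coordinates R X + t; the wrist camera has in their place "tool_from_camera" (4x4, takes a point from camera to tool coordinates, whose origin is the TCP and whose axes are the flange's). Camera axes: x right, y down, z forward; pixel columns grow to the right and rows downward; lengths in m; the calibration is good to about 2 mm. A picture is of the moment at which its call begins: read the wrist's pose just before it. There is no depth.
A pose or a line that the arm cannot do raises bot.Unreachable and nothing moves.
- bot.job_done(): hands the job in; it is judged then, once.
The state is a dict: "clock": time; "joints": joint angles; "qd": joint speeds; "tau": joint torques, N m; "ee_pos": TCP position; "tool_rot": TCP orientation; "ft_force": force on the tool from outside, world axes, zero at the start; "moment": the same for the moment, N m; "finger_gap": opening from 0.0 (shut) to 1.0 (fully open); "grasp_force": force on a finger pad.
Only numpy, scipy, OpenCV 4.12 (cv2) and the standard library are available. Lean on these libraries where they do the work, as an engineer would, in place of code of your own. Each camera call takes 0.05 s, during which the arm holds its last target. There are 200 camera calls.

## Working session

There is one attempt and no reset: what is moved stays moved. The work goes in short steps, each a Python script; the robot and the scene stay as the last script left them, time stands still between calls to the robot, and variables do not carry over. Pictures are saved under pics/ and viewed, at most 10 in all, crops included, and the job is handed in when it is done.

```bash
ls; mkdir -p pics
python3 - <<'E'
from plant import bot, viewer
import cv2, numpy as np, pickle
s=bot.observe(); print(s)
for n in("scene","top","wrist"):
    f=viewer.grab_frame(n); pickle.dump((f,s),open(f'pics/{n}0.pkl','wb'))
    cv2.imwrite(f'pics/{n}0.png',f['image'][:,:,::-1])
    print(n,{k:v for k,v in f.items() if k!='image'})
E
```

```text
pics
{'clock': 0.0, 'joints': array([-1.24661896e+00,  3.51216933e-01,  1.65247278e+00,  3.48425664e-05,
        1.13914354e+00, -8.46089536e-02]), 'qd': array([ 0.00022407,  0.00208054, -0.00131364,  0.00052419,  0.00150011,
       -0.00069131]), 'tau': array([-7.32884855e-04, -5.06111026e+01, -2.91408634e+01, -1.08863399e-04,
        4.43213430e-03,  1.70655272e-05]), 'ee_pos': array([ 0.21853292, -0.50432385,  0.23075051]), 'tool_rot': array([-6.17744002e-04,  9.79185629e-01,  2.02965806e-01, -5.84189546e-05]), 'ft_force': array([-0.07265565,  0.7379033 , -0.60835256]), 'moment': array([-0.01538093, -0.03543161, -0.0245866 ]), 'grasp_force': 0.0, 'finger_gap': 0.9990931552226284}
scene {'vertical_fov': 54.14859694947482, 'cx': 323.04387048519845, 'cy': 241.5012879385182, 'R': array([[-0.68647142,  0.72713161, -0.00605096],
       [ 0.36879259,  0.34097435, -0.86471297],
       [-0.62669691, -0.59583229, -0.5022299 ]]), 't': array([ 0.39094493, -0.09724869,  1.5671695 ])}
top {'vertical_fov': 51.38308053630587, 'cx': 318.01099689593116, 'cy': 243.96725407022657, 'R': array([[ 1.36202857e-03, -9.99999071e-01,  6.02090127e-05],
       [-9.98930757e-01, -1.36335583e-03, -4.62113013e-02],
       [ 4.62113404e-02,  2.79647808e-06, -9.98931685e-01]]), 't': array([-0.00751128,  0.54198609,  1.04532088])}
wrist {'vertical_fov': 63.58137537412606, 'cx': 319.1583396584643, 'cy': 240.6189585925016, 'tool_from_camera': array([[ 1.08169788e-03, -9.57007872e-01, -2.90059928e-01,
         7.36196750e-02],
       [ 9.99999117e-01,  1.25904545e-03, -4.24806976e-04,
        -1.25203871e-03],
       [ 7.71742253e-04, -2.90059213e-01,  9.57008390e-01,
        -1.42586649e-01],
       [ 0.00000000e+00,  0.00000000e+00,  0.00000000e+00,
         1.00000000e+00]])}
```

View pics/top0.png

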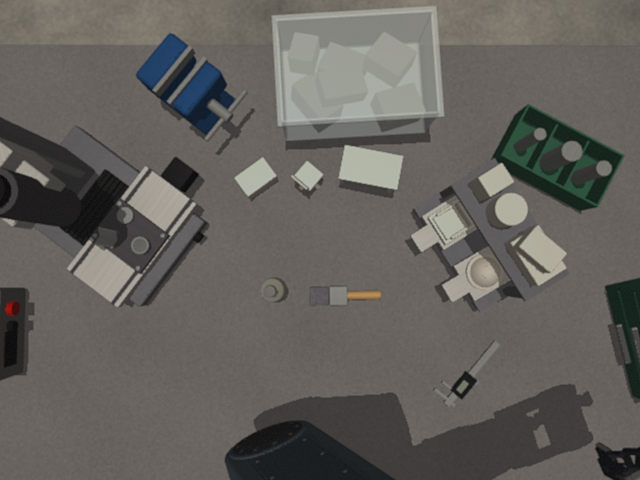

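View pics/scene0.png

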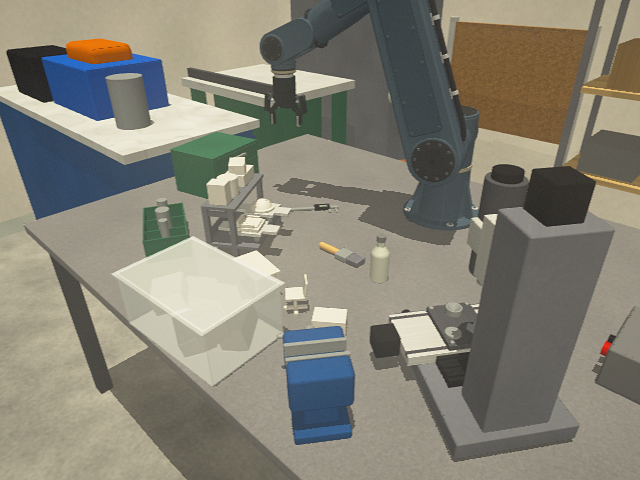

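The top view shows the rack at about (485,240). The chair pallet is in the bay farther from the robot, at (447,222) with its lug at (422,240), and the dome pallet's lug is at (455,290). The mill is at upper left, with its base near (125,235). The brush is at (345,295), the glue at (273,290), and there is clear bench around (350,350). The scene view agrees with this.

```bash
cat > h.py <<'E'
import numpy as np, cv2, pickle
from scipy.spatial.transform import Rotation as Ro
def cam(f,s=None):
    fl=240/np.tan(np.radians(f['vertical_fov']/2))
    K=np.array([[fl,0,f['cx']],[0,fl,f['cy']],[0,0,1]])
    if 'R' in f: return K,np.array(f['R']),np.array(f['t'])
    w,x,y,z=s['tool_rot']; T=np.eye(4); T[:3,:3]=Ro.from_quat([x,y,z,w]).as_matrix(); T[:3,3]=s['ee_pos']
    M=np.linalg.inv(T@f['tool_from_camera']); return K,M[:3,:3],M[:3,3]
def ray(c,px,z):
    K,R,t=c; px=np.atleast_2d(px).astype(float); d=np.c_[px,np.ones(len(px))]@np.linalg.inv(K).T@R; o=-R.T@t
    return o+d*((z-o[2])/d[:,2])[:,None]
def proj(c,X):
    K,R,t=c; p=(np.atleast_2d(X)@R.T+t)@K.T; return p[:,:2]/p[:,2:]
def down(yaw):  # tool x axis at world yaw, z down; [w,x,y,z]
    q=(Ro.from_euler('z',yaw)*Ro.from_euler('x',np.pi)).as_quat(); return [q[3],q[0],q[1],q[2]]
def pose(x,y,yaw):
    c,s=np.cos(yaw),np.sin(yaw)
    return lambda P: np.atleast_2d(P)@np.array([[c,-s,0],[s,c,0],[0,0,1]]).T+[x,y,0]
E
python3 - <<'E'
from h import *
f,s=pickle.load(open('pics/top0.pkl','rb')); im=f['image'][:,:,::-1]
a=cv2.resize(im[150:320,400:580],None,fx=3,fy=3,interpolation=2)[:510]
print(a.shape)
b=cv2.resize(im[120:320,0:240],None,fx=2.5,fy=2.5,interpolation=2)
cv2.imwrite('pics/ca.png',a);cv2.imwrite('pics/cb.png',b)
E
```

```text
(510, 540, 3)
```

View pics/ca.png

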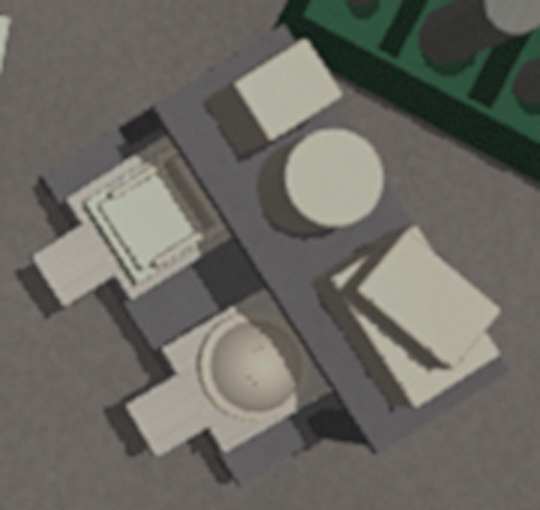

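View pics/cb.png

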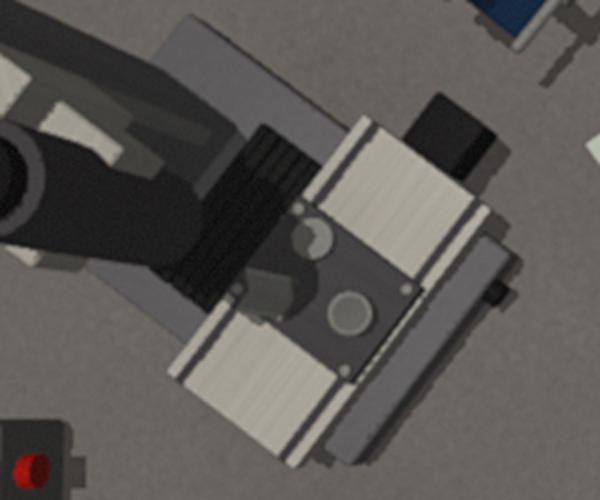

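The first crop shows the chair pallet's lug tip corners at crop (33,258) and (63,306), with plate front corners at (67,192) and (130,300). In the second crop, the cup is at (349,314), the flat pad at (312,238), and the cross-slide corners are at (490,208), (295,467), (365,117) and (172,372).

```bash
cat >> h.py <<'E'
def fit2d(model,world):
    m=np.array(model,float)[:,:2]; w=np.array(world)[:,:2]; mc,wc=m.mean(0),w.mean(0)
    a=m-mc; b=w-wc; th=np.arctan2((a[:,0]*b[:,1]-a[:,1]*b[:,0]).sum(),(a*b).sum())
    c,s=np.cos(th),np.sin(th); R=np.array([[c,-s],[s,c]]); t=wc-R@mc
    return t,th,(m@R.T+t-w)*1000
E
python3 - <<'E'
from h import *
f,s=pickle.load(open('pics/top0.pkl','rb')); c=cam(f)
a=lambda p:np.array(p)/3+[400,150]
b=lambda p:np.array(p)/2.5+[0,120]
P=ray(c,a([(33,258),(63,306),(67,192),(130,300)]),.081)
print(fit2d([(.085,-.02),(.085,.02),(.045,-.04),(.045,.04)],P))
P=ray(c,a([(126,406),(158,456)]),.081); print('B lug tips',P)
Z=[.067]*4+[.079]*2+[.094,.085]
px=b([(490,208),(295,467),(365,117),(172,372),(422,290),(355,382),(349,314),(312,238)])
W=np.vstack([ray(c,p,z) for p,z in zip(px,Z)])
print(fit2d([(-.065,-.13),(-.065,.13),(.065,-.13),(.065,.13),(-.062,-.048),(-.062,.048),(-.033,0),(.03,-.028)],W))
for n,p in dict(glue=(273,290),brushL=(310,296),brushR=(381,295),cal=(437,390),cal2=(497,343),rackfront=(445,290),free=(345,360)).items(): print(n,ray(c,p,0.0)[0])
E
```

```text
(array([ 0.58517504, -0.27317442]), np.float64(2.1242014637740843), array([[ 2.60618185,  0.94494921],
       [ 0.31346296, -0.49228988],
       [-3.21607163,  0.28310895],
       [ 0.29642682, -0.73576828]]))
B lug tips [[ 0.45735492 -0.25182913  0.081     ]
 [ 0.42459853 -0.27253761  0.081     ]]
(array([0.55461242, 0.36710535]), np.float64(0.938309689937394), array([[-0.48776692, -1.8243651 ],
       [-1.82808322, -1.44610322],
       [ 2.4098567 ,  0.80992293],
       [-0.72881301,  3.17994345],
       [ 2.29984962, -1.2370303 ],
       [-1.9979878 ,  3.51266589],
       [ 0.55203709, -1.82443588],
       [-0.21909246, -1.17059777]]))
glue [0.44399024 0.08925946 0.        ]
brushL [0.43132658 0.0101823  0.        ]
brushR [ 0.43366012 -0.1414363   0.        ]
cal [ 0.23343866 -0.25909242  0.        ]
cal2 [ 0.33231132 -0.38761662  0.        ]
rackfront [ 0.44448975 -0.27822355  0.        ]
free [ 0.29607661 -0.06440022  0.        ]
```

Run:
```python
from plant import bot, viewer
from h import *
print(bot.pinch_z)
P=pose(.5852,-.2732,2.124); l=P([.066,0,0])[0]
M=.9383; q2=down(M); q1=down(M+np.pi)
B=pose(.335,.17,M)
print(bot.solve_ik([*B([.064,0,0])[0][:2],.006],q2),bot.solve_ik([*B([-.064,0,0])[0][:2],.006],q1))
W=pose(.5546,.3671,M)
for d in(.15,0): print(bot.solve_ik([*W([-.064-d,0,0])[0][:2],.1],q1))
bot.move_to([l[0],l[1],.20],down(2.124)); bot.dwell(.2)
s=bot.observe();f=viewer.grab_frame("wrist"); pickle.dump((f,s),open('pics/w1.pkl','wb'))
cv2.imwrite('pics/w1.png',f['image'][:,:,::-1]); print(s['clock'],s['ee_pos'],s['joints'],s['ft_force'])
```

```text
0.0187
[ 4.28888830e-01  5.51232575e-01  2.08580637e+00 -8.88178420e-16
  5.04553707e-01  1.06138516e+00] [ 2.33211163e-01  4.48446691e-01  2.35883739e+00 -4.44089210e-16
  3.34308572e-01 -2.27588516e+00]
[ 0.32739851  0.40377488  1.96520722  0.          0.77261056 -2.18169782]
[ 0.47121978  0.60517535  1.60702679  0.          0.92939051 -2.03787654]
1.9667 [ 0.55022974 -0.21774518  0.20009207] [-4.55456763e-01  4.58300988e-01  1.57220522e+00 -7.29555113e-05
  1.11095136e+00 -1.00719270e+00] [ 0.13038629 -0.18031995  0.60057623]
```

View pics/w1.png

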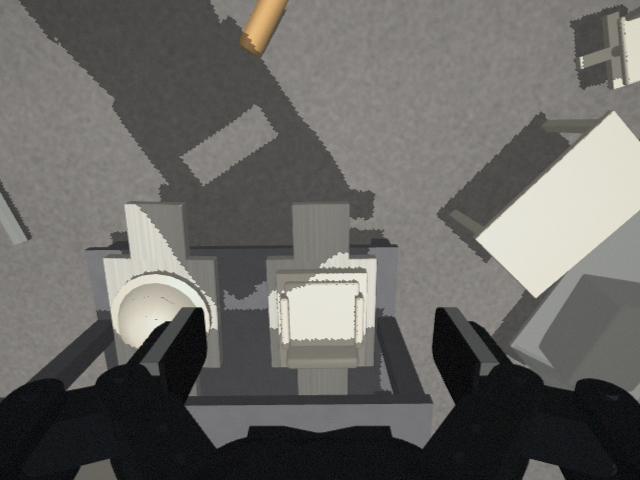

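The wrist view shows the chair pallet's lug from (293,204)–(349,204) down to the plate front edge at (268,257)–(377,257). It is straight in the image and clear of its neighbour.

Run:
```python
from h import *
f,s=pickle.load(open('pics/w1.pkl','rb')); c=cam(f,s)
g=cv2.cvtColor(f['image'],cv2.COLOR_RGB2GRAY).astype(np.float32)
# subpixel: gradients across rows/cols around lug
for y in(215,230,245):
    r=np.diff(g[y-3:y+4].mean(0)); print(y,[(i,int(r[i])) for i in range(280,365) if abs(r[i])>8])
for x in(310,330,273,371):
    r=np.diff(g[:,x-3:x+4].mean(1)); print(x,[(i,int(r[i])) for i in range(190,275) if abs(r[i])>8])
px=[(293,203.5),(349.5,203.5),(268,257),(377,257),(293,250),(349.5,250)]
P=ray(c,px,.081);print(fit2d([(.085,.02),(.085,-.02),(.045,.04),(.045,-.04)],P[:4]), P)
```

```text
215 [(291, 18), (292, 18), (348, -14), (349, -13)]
230 [(291, 14), (292, 25), (348, -15), (349, -12)]
245 [(292, 24), (293, 22), (347, -10), (348, -29), (349, -13)]
310 [(201, 11), (203, 17), (268, -16), (272, 16), (273, 10)]
330 [(201, 8), (203, 25), (255, 10), (257, 36), (258, 25), (259, 8), (265, -8), (266, -37), (267, -34), (268, -23), (272, 61), (273, 56)]
273 [(244, -14), (245, -10), (247, 8), (255, 17), (259, 16)]
371 [(190, -14), (191, -9), (192, -15), (210, -11), (212, 8), (216, 15), (217, 15), (218, 9), (228, -12), (229, -30), (246, 29), (247, 32), (253, -17), (254, -9), (257, 48), (258, 56), (259, 15)]
(array([ 0.58464651, -0.26901994]), np.float64(2.130748388581883), array([[-0.47660385,  0.22793961],
       [ 0.43144363,  1.11773354],
       [-0.71133524, -1.45198633],
       [ 0.75649546,  0.10631318]])) [[ 0.52303013 -0.20785194  0.081     ]
 [ 0.5560133  -0.18749591  0.081     ]
 [ 0.52756507 -0.25068615  0.081     ]
 [ 0.59387968 -0.2097528   0.081     ]
 [ 0.54009855 -0.23676111  0.081     ]
 [ 0.57428411 -0.21566018  0.081     ]]
```

Run:
```python
from plant import bot, viewer
from h import *
yaw=2.1307; P=pose(.5846,-.2690,yaw); l=P([.064,0,0])[0]; q=down(yaw)
bot.move_l([l[0],l[1],.10],q,v=.2)
print(bot.move_l([l[0],l[1],.055],v=.08,contact_N=8))
bot.grasp(); s=bot.observe(); print(s['clock'],s['ee_pos'],s['finger_gap'],s['grasp_force'],s['ft_force'])
bot.move_l([l[0],l[1],.067],v=.04)
s=bot.observe(); print(s['clock'],s['ee_pos'],s['finger_gap'],s['ft_force'],s['moment'])
f=viewer.grab_frame("wrist"); pickle.dump((f,s),open('pics/w2.pkl','wb'))
cv2.imwrite('pics/w2.png',f['image'][:,:,::-1])
```

```text
False
3.8583 [ 0.55088683 -0.21488442  0.05538894] 0.45137735914824173 60.31193733215332 [-0.53814652 -0.66292165  3.18558409]
4.3083 [ 0.55046898 -0.21468559  0.06699332] 0.45710234467443933 [-1.14613258 -1.11984659 -4.28824254] [ 0.21087184  0.14647655 -0.01282707]
```

View pics/w2.png

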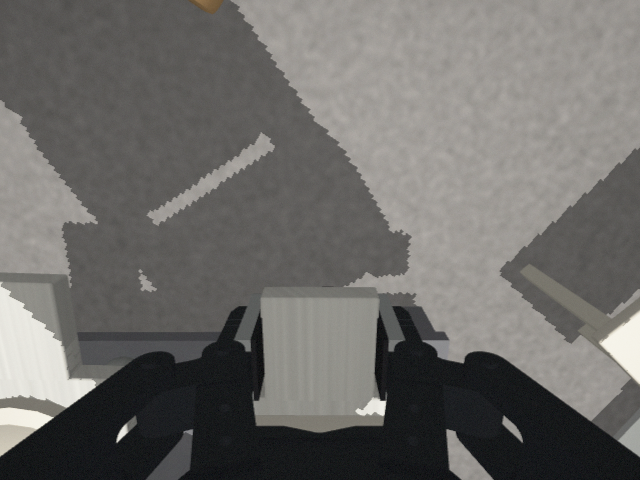

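The wrist view shows the pads closed either side of the lug (lug at x 261–379, tip at row 290), with nothing else between them. The moment matches the full pallet weight. Next I pull it out.

Run:
```python
from plant import bot, viewer
from h import *
yaw=2.1307; q=down(yaw); M=.9383
s=bot.observe(); p=np.array(s['ee_pos']); u=np.array([np.cos(yaw),np.sin(yaw),0])
bot.move_l(p+.145*u,v=.12)
bot.move_l(p+.145*u+[0,0,.115],v=.15)
s=bot.observe(); print(s['clock'],s['ee_pos'],s['finger_gap'],s['ft_force'],s['moment'])
f=viewer.grab_frame("scene"); pickle.dump((f,s),open('pics/s1.pkl','wb'))
im=f['image'][:,:,::-1].copy(); c=cam(f)
# expected pallet if level, z of balls: tcp - (.055-.05)
z=s['ee_pos'][2]-.0054; o=s['ee_pos']-.064*u
G=pose(o[0],o[1],yaw)
X=G([(-.045,-.04,.031+z),(-.045,.04,.031+z),(.045,.04,.031+z),(.045,-.04,.031+z),(-.085,-.02,.031+z),(-.085,.02,.031+z)])
pp=proj(c,X); print(pp)
k=pp.mean(0).astype(int); x0,y0=k-[80,60]
a=cv2.resize(im[y0:y0+120,x0:x0+160],None,fx=5,fy=5,interpolation=2)
for t in pp: cv2.circle(a,tuple(((t-[x0,y0])*5+2).astype(int)),4,(0,0,255),1)
cv2.imwrite('pics/s1.png',a)
```

```text
6.6333 [ 0.47288352 -0.0917187   0.1809802 ] 0.4549736228244556 [ 0.20570844 -0.07190962 -4.71072094] [0.28719472 0.16400659 0.02684521]
[[277.77472099 193.57589628]
 [285.94446582 181.57752071]
 [318.40712449 183.96376448]
 [311.97896408 196.25391231]
 [265.17394848 189.31691307]
 [269.62920363 183.38414031]]
```

View pics/s1.png

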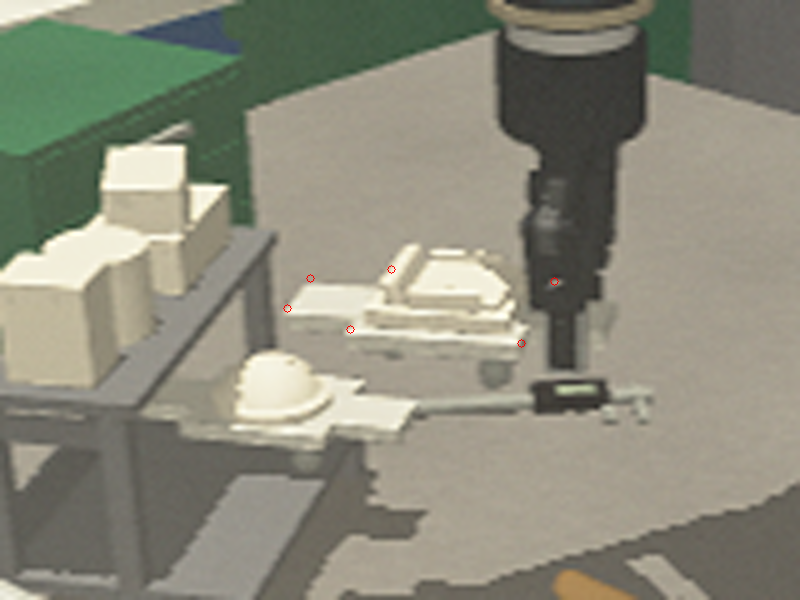

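The crop shows the pallet held level, with its plate corners within a pixel or so of the predicted marks. The dome pallet is undisturbed. Next I carry it to the bench patch.

Run:
```python
from plant import bot, viewer
from h import *
M=.9383; B=pose(.335,.17,M); l=B([.064,0,0])[0]
bot.move_l([.43,.03,.185],down(1.9),v=.2)
bot.move_l([l[0],l[1],.185],down(M),v=.2)
bot.move_l([l[0],l[1],.03],v=.18); bot.dwell(.15)
r=bot.move_l([l[0],l[1],.003],v=.03,contact_N=3)
s=bot.observe(); print(r,s['clock'],s['ee_pos'],s['ft_force'])
bot.open_gripper(); 
bot.move_l([l[0],l[1],.10],v=.15)
p1=B([-.066,0,0])[0]
bot.move_l([p1[0],p1[1],.20],down(M+.2),v=.25) if False else None
s=bot.observe(); print(s['clock'])
q1=down(M+np.pi); 
bot.move_to([p1[0],p1[1],.19],q1); bot.dwell(.2)
s=bot.observe();f=viewer.grab_frame("wrist"); pickle.dump((f,s),open('pics/w3.pkl','wb'))
cv2.imwrite('pics/w3.png',f['image'][:,:,::-1]); print(s['clock'],s['ee_pos'],s['joints'],s['ft_force'])
```

```text
True 10.7 [0.37277585 0.22161542 0.005224  ] [-0.15981062 -0.21790256  4.13294546]
12.0083
15.0167 [0.2959723  0.11678417 0.18997065] [ 2.29147238e-01 -3.06061508e-02  2.23166584e+00  1.03935991e-05
  9.40626199e-01 -2.27978660e+00] [ 0.04154586 -0.81094863  0.61275042]
```

View pics/w3.png

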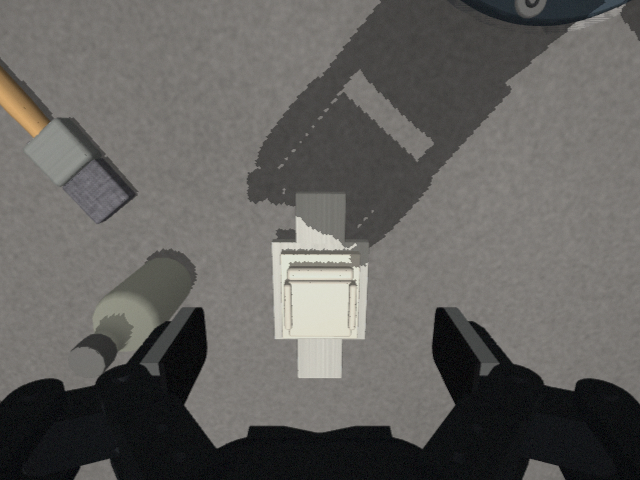

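The wrist view shows the pallet standing on clear bench. The lug_one tip is at (295.5,192)–(345.5,192), the plate corners at (273,242), (368,242), (365,339) and (275,339), and the lug_two tip at (298,378)–(342,378). The brush and glue are untouched.

Run:
```python
from plant import bot, viewer
from h import *
f,s=pickle.load(open('pics/w3.pkl','rb')); c=cam(f,s)
px=[(295.5,192),(345.5,192),(273,242),(368,242),(365,339),(275,339),(298,378),(342,378)]
m=[(-.085,-.02),(-.085,.02),(-.045,-.04),(-.045,.04),(.045,.04),(.045,-.04),(.085,-.02),(.085,.02)]
t,th,r=fit2d(m,ray(c,px,.031)); print(t,th,r.round(1))
if abs(r).max()<4:
    l=pose(t[0],t[1],th)([-.064,0,0])[0]; q=down(th+np.pi)
    bot.move_l([l[0],l[1],.05],q,v=.2)
    print(bot.move_l([l[0],l[1],.0053],v=.08,contact_N=8))
    bot.grasp(); s=bot.observe(); print(s['clock'],s['ee_pos'],s['finger_gap'],s['grasp_force'],s['ft_force'])
    # look at the mill from above the approach position while lifting
    bot.move_l([l[0],l[1],.03],v=.06)
    bot.move_l([l[0],l[1],.14],v=.2); bot.dwell(.1)
    s=bot.observe(); print(s['clock'],s['ee_pos'],s['ft_force'],s['moment'])
    f=viewer.grab_frame("top"); pickle.dump((f,s,t,th),open('pics/t2.pkl','wb'))
    cv2.imwrite('pics/t2.png',cv2.resize(f['image'][120:320,0:266,::-1],None,fx=3,fy=3,interpolation=2))
```

```text
[0.33152942 0.16954299] 0.9373507066121797 [[ 0.6  0.1]
 [-0.   0.7]
 [ 0.8 -1.3]
 [-1.2  0.4]
 [-0.3  0.4]
 [ 0.2 -0.1]
 [-0.1 -0.1]
 [-0.  -0.1]]
False
17.1083 [0.29388465 0.11805097 0.00549229] 0.45903259838299154 59.75956678390503 [-1.33204855  1.70878351  6.66797025]
18.4667 [0.29283387 0.11774125 0.13880506] [ 0.08190937  1.21262346 -3.59156915] [-0.18798618  0.13122621 -0.07041412]
```

Run:
```python
from plant import bot, viewer
from h import *
M=.9383; W=pose(.5546,.3671,M); l=W([-.064-.15,0,0])[0]
bot.move_l([l[0],l[1],.14],down(M+np.pi),v=.15)
bot.move_l([l[0],l[1],.1155],v=.1); bot.dwell(.3)
s=bot.observe(); print(s['clock'],s['ee_pos'],s['tool_rot'],s['ft_force'])
out=[]
for n in('top','scene'):
    f=viewer.grab_frame(n); out.append(f)
pickle.dump((out,s),open('pics/m1.pkl','wb'))
x=cv2.resize(out[0]['image'][150:300,50:240,::-1],None,fx=4.2,fy=4,interpolation=2)
x=cv2.resize(out[0]['image'][160:300,60:245,::-1],None,fx=4,fy=4,interpolation=2)
print(x.shape); cv2.imwrite('pics/m1.png',x)
```

```text
20.3917 [0.42828655 0.19457651 0.11592057] [ 3.67353002e-04 -4.52152114e-01  8.91940764e-01 -5.97251912e-05] [ 0.35380724 -0.57642733 -4.13759256]
(560, 740, 3)
```

View pics/m1.png

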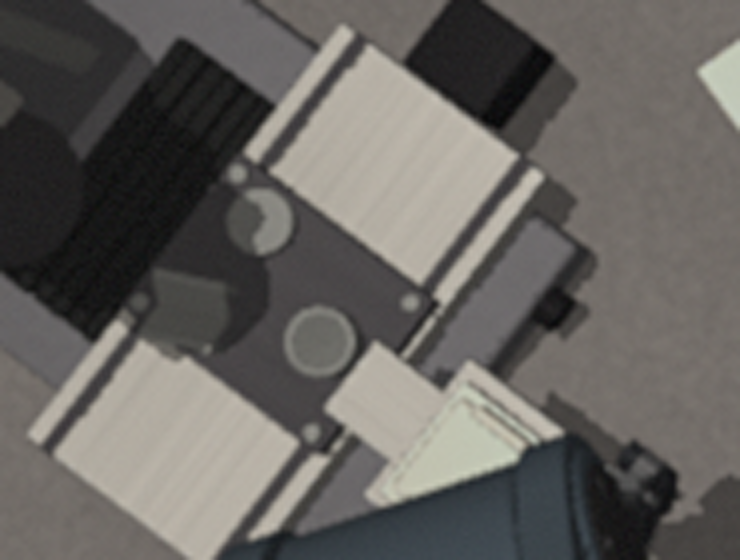

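The top crop shows the pallet's lug_two tip at (377,341) and (325,408), with plate front corners at (470,362) and (367,497). The cup is near (320,342) and the pad near (261,221). The cross-slide corners are at (348,24), (545,176) and (30,435). Pallet and base appear in the same picture, so I can correct the camera bias differentially.

Run:
```python
from h import *
(ft,fs),s=pickle.load(open('pics/m1.pkl','rb')); c=cam(ft)
x=cv2.resize(ft['image'][160:300,60:245],None,fx=4,fy=4,interpolation=2); g=cv2.cvtColor(x,cv2.COLOR_RGB2GRAY)
U=lambda p:(np.array(p,float)+.5)/4-.5+[60,160]
def circ(r0,box):
    h=cv2.HoughCircles(cv2.GaussianBlur(g,(0,0),2)[box[1]:box[3],box[0]:box[2]],cv2.HOUGH_GRADIENT,1,200,param1=60,param2=8,minRadius=r0-5,maxRadius=r0+5)
    return h[0,0]+[box[0],box[1],0]
cup=circ(36,(270,290,370,400)); pad=circ(34,(215,175,310,270)); print('cup',cup,'pad',pad)
w,a,b,d=s['tool_rot']; X=Ro.from_quat([a,b,d,w]).as_matrix()[:,0]; th=np.arctan2(-X[1],-X[0])
o=s['ee_pos'][:2]+.064*np.array([np.cos(th),np.sin(th)]); print('tool pallet',o,th)
z=s['ee_pos'][2]-.0055+.031
P=ray(c,U([(377,341),(325,408),(470,362),(367,497)]),z)
m=[(.085,-.02),(.085,.02),(.045,-.04),(.045,.04)]
t,tp,r=fit2d(m,P); print('top pallet',t,tp,r.round(1)); bias=t-o
Wc=ray(c,U(cup[:2]),.094)[0,:2]; Wp=ray(c,U(pad[:2]),.085)[0,:2]
v=Wp-Wc; print('cup',Wc,'pad',Wp,'dist',np.linalg.norm(v),'yaw from pair',np.arctan2(v[1],v[0])-np.arctan2(-.028,.063))
S=ray(c,U([(348,24),(545,176),(30,435)]),.067)[:,:2]
e=S[0]-S[2]; print('len',np.linalg.norm(e),'yaw back edge',np.arctan2(e[1],e[0])+np.pi/2)
e=S[1]-S[0]; print('len',np.linalg.norm(e),'yaw side edge',np.arctan2(-e[1],-e[0]))
for pt in(S): pass
print('bias mm',bias*1000)
# expected from earlier mill fit
print('slide fit',fit2d([(.065,-.13),(-.065,-.13),(.065,.13)],S))
# scene: cup location by ray onto z=.094
cs=cam(fs); print('scene px of cup est',proj(cs,[[*Wc,.094],[*(Wc-bias),.094]]))
i=fs['image'][270:350,390:490,::-1]; cv2.imwrite('pics/sc.png',cv2.resize(i,None,fx=7,fy=7,interpolation=2))
```

```text
cup [318.5        341.5         35.29999924] pad [257.5        220.5         33.59999847]
tool pallet [0.46611803 0.24619801] 0.9383536254105977
top pallet [0.4661212  0.24305962] 0.9182367485598881 [[-0.3 -0.3]
 [-0.9  0.3]
 [ 1.  -0.8]
 [ 0.2  0.9]]
cup [0.53572654 0.34301919] pad [0.59604208 0.37752199] dist 0.06948674403291735 yaw from pair 0.9378299738599674
len 0.2600588460268895 yaw back edge 0.927772863138216
len 0.12693870696136283 yaw side edge 0.9168833649360606
bias mm [ 0.00317824 -3.13839257]
slide fit (array([0.55507578, 0.36755908]), np.float64(0.9304305299620765), array([[ 0.2745457 ,  1.36013175],
       [-0.18258847, -2.13143577],
       [-0.09195723,  0.77130403]]))
scene px of cup est [[453.39793171 306.67035636]
 [454.74355122 307.30802523]]
```

View pics/sc.png

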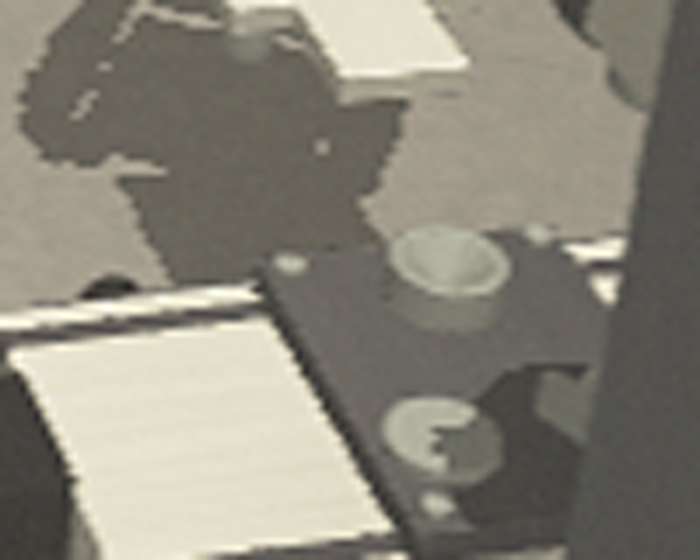

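The scene crop shows the cup rim centre at (449,261), the pad at (443,440), and the lug tip top corners at (468,66) and (340,78).

Run:
```python
from h import *
(ft,fs),s=pickle.load(open('pics/m1.pkl','rb')); c=cam(fs)
V=lambda p:(np.array(p,float)+.5)/7-.5+[390,270]
th=.93835; G=pose(.466118,.246198,th); z=s['ee_pos'][2]-.0055+.031
T=ray(c,V([(468,66),(340,78)]),z); E=G([(.085,.02,0),(.085,-.02,0)])
print('tip meas-known mm',((T-E)[:,:2]*1000).round(1), 'alt', ((ray(c,V([(340,78),(468,66)]),z)-E)[:,:2]*1000).round(1))
cup=ray(c,V((449,261)),.094)[0]; pad=ray(c,V((443,440)),.085)[0]; print(cup,pad,np.linalg.norm((pad-cup)[:2]))
```

```text
tip meas-known mm [[ 6.4 -0.2]
 [ 5.6 -1.3]] alt [[ 37.9 -24.9]
 [-25.8  23.4]]
[0.53583581 0.34382118 0.094     ] [0.59791563 0.37887903 0.085     ] 0.07129486352965564
```

Run:
```python
from plant import bot, viewer
from h import *
s=bot.observe();f=viewer.grab_frame("wrist"); pickle.dump((f,s),open('pics/w4.pkl','wb'))
for n in('w2','w4'):
    g=cv2.cvtColor(pickle.load(open(f'pics/{n}.pkl','rb'))[0]['image'],cv2.COLOR_RGB2GRAY).astype(np.float32)
    c=np.diff(g[:,300:340].mean(1)); print(n,'rows',[(i,int(c[i])) for i in range(260,330) if abs(c[i])>6])
    for y in range(292,400,12):
        r=np.diff(g[y-1:y+2].mean(0)); print(y,[(i,int(r[i])) for i in range(235,405) if abs(r[i])>14])
```

```text
w2 rows [(286, 18), (296, 9), (297, 15)]
292 [(386, -18), (388, 15), (397, -19), (398, -14), (401, 20)]
304 [(259, 16), (260, 26), (378, -20), (379, -14)]
316 [(242, 31), (243, 26), (257, -36), (258, -19), (259, 49), (260, 52), (261, 17), (377, -29), (378, -76), (380, 37), (381, 26), (395, -32), (396, -25)]
328 [(237, 27), (238, 22), (253, -38), (254, -21), (261, 65), (262, 51), (375, -27), (376, -87), (384, 35), (385, 23), (399, -14), (400, -43)]
340 [(249, -27), (250, -46), (261, 27), (262, 56), (263, 38), (374, -20), (375, -61), (376, -47), (387, 35), (388, 38), (404, -21)]
352 [(262, 64), (263, 51), (374, -33), (375, -86), (393, -14)]
364 [(262, 16), (263, 61), (264, 48), (373, -25), (374, -78), (375, -22)]
376 [(262, 19), (263, 58), (264, 39), (373, -24), (374, -63), (375, -29)]
388 [(260, 45), (261, 41), (264, 20), (376, -21), (377, -64)]
w4 rows [(279, 7), (280, 8), (290, 14), (291, 7)]
292 [(379, -16), (382, 21), (383, 16)]
304 [(246, -14), (247, -32), (248, -18), (260, 14), (261, 20), (379, -28), (390, 26), (391, 21)]
316 [(242, 29), (243, 22), (257, -40), (260, 44), (261, 47), (262, 15), (377, -31), (378, -59), (380, 32), (381, 22), (395, -29), (396, -26)]
328 [(237, 29), (238, 19), (253, -38), (254, -20), (261, 46), (262, 50), (263, 17), (375, -28), (376, -84), (384, 30), (385, 24), (399, -14), (400, -37)]
340 [(249, -25), (250, -44), (262, 57), (263, 45), (374, -22), (375, -75), (376, -17), (387, 32), (388, 36), (404, -19)]
352 [(262, 35), (263, 53), (264, 27), (374, -37), (375, -65), (393, -17)]
364 [(263, 59), (264, 51), (373, -25), (374, -90)]
376 [(262, 18), (263, 57), (264, 39), (373, -19), (374, -60), (375, -33)]
388 [(260, 40), (261, 39), (262, 22), (263, 37), (265, -29), (373, -15), (376, -22), (377, -56)]
```

Run:
```python
from plant import bot, viewer
from h import *
d=np.array([.01896,.02259]); a=.012; R=np.array([[np.cos(a),-np.sin(a)],[np.sin(a),np.cos(a)]])
t=np.array([.5358,.3434])-R@d; q=down(.950+np.pi); print('target',t)
print(bot.move_l([*t,.1155],q,v=.08,contact_N=10)); bot.dwell(.3)
s=bot.observe(); print(s['clock'],s['ee_pos'],s['ft_force'],s['moment'])
out=[viewer.grab_frame(n) for n in('top','scene')]; pickle.dump((out,s),open('pics/m2.pkl','wb'))
for z in(.100,.085):
    r=bot.move_l([*t,z],v=.02,contact_N=2.5); bot.dwell(.1)
    s=bot.observe(); print(r,s['clock'],s['ee_pos'],s['ft_force'],s['moment'])
    if r: break
```

```text
target [0.51711244 0.32058411]
False
22.925 [0.51708854 0.32052144 0.11553627] [-0.01227123  0.3223007  -3.68516594] [-0.18838037  0.1293342  -0.00998402]
False 24.05 [0.51718706 0.32062403 0.1001515 ] [ 0.27646341  0.57317708 -3.48785735] [-0.22789527  0.17213577 -0.02980944]
True 24.6167 [0.51693412 0.3200388  0.09215694] [ 2.0024383  -3.48000224  1.15023442] [-0.52877444 -0.46667511 -0.13885572]
```

Run:
```python
from plant import bot, viewer
from h import *
F0=np.array([.2,.5,-3.55]); X=np.array([.5911,.8066]); Y=np.array([-.8066,.5911])
p=np.array(bot.observe()['ee_pos'])
for i in range(22):
    s=bot.observe(); F=np.array(s['ft_force'])-F0; L=F[:2]
    print(i,round(s['clock'],2),(s['ee_pos']*1000).round(1),'cmdz',round(p[2]*1000,1),'Fmill',(L@X).round(1),(L@Y).round(1),F[2].round(1))
    st=.00025*L; n=np.linalg.norm(st); st*=min(1,.0008/max(n,1e-9)); p[:2]+=st
    if F[2]<5: p[2]-=.0004
    elif F[2]>9: p[2]+=.0002
    elif np.linalg.norm(L)<1.5: break
    if p[2]<.0868: break
    bot.move_l(p,v=.02); bot.dwell(.08)
```

```text
0 24.62 [516.9 320.   92.2] cmdz 92.2 Fmill -2.1 -3.8 4.7
1 24.95 [517.3 319.3  91.6] cmdz 91.8 Fmill -0.8 -2.8 1.4
2 25.28 [517.5 318.8  91.3] cmdz 91.4 Fmill -0.7 0.0 2.5
3 25.62 [517.5 318.7  91. ] cmdz 91.0 Fmill -2.1 1.1 4.1
4 25.95 [517.3 318.5  90.8] cmdz 90.6 Fmill 1.3 -0.4 5.9
```

Run:
```python
from plant import bot, viewer
from h import *
s=bot.observe(); print(s['ft_force'],s['moment'],s['ee_pos'])
p=np.array(s['ee_pos']); q0=np.array(s['tool_rot'])
for dy in(.006,-.006):
    bot.move_l(p,down(.950+dy+np.pi),v=.02); bot.dwell(.1); s=bot.observe(); print(dy,s['ft_force'],s['moment'],s['clock'])
```

```text
[1.23206701 1.30198093 2.31107033] [ 0.15685337 -0.17615489 -0.04313574] [0.51734547 0.31849778 0.09080118]
0.006 [ 1.44983478 -0.21366054  0.5049042 ] [ 0.00261988 -0.37003356 -0.17968723] 26.3
-0.006 [-0.27004341  1.76559369  0.37017642] [0.22860228 0.04559757 0.07180271] 26.65
```

Run:
```python
from plant import bot, viewer
from h import *
s=bot.observe(); p=np.array([.51735,.3185,.0904])
bot.move_l(p,down(.948+np.pi),v=.02); bot.dwell(.15); s=bot.observe(); print(s['clock'],s['ee_pos'],s['ft_force'],s['moment'])
bot.open_gripper(); bot.dwell(.2); s=bot.observe(); print(s['ft_force'],s['moment'],s['finger_gap'])
bot.move_l(p+[0,0,.02],v=.05)
bot.move_l(p+[0,0,.09],v=.15); bot.dwell(.2)
s=bot.observe(); print(s['clock'],s['ee_pos'],s['ft_force'])
f=viewer.grab_frame("wrist"); pickle.dump((f,s),open('pics/w5.pkl','wb'))
g=cv2.cvtColor(f['image'],cv2.COLOR_RGB2GRAY).astype(np.float32)
np.save('pics/g.npy',g)
# predicted pixel of the seated pallet's corners, from cup estimate
for o,y in(((.5358+.033*np.cos(.935),.3434+.033*np.sin(.935)),.935),((p[0]+.064*np.cos(.948),p[1]+.064*np.sin(.948)),.948)):
    G=pose(*o,y); print(o,y,proj(cam(f,s),G([(-.085,-.02,.1157),(-.085,.02,.1157),(-.045,-.04,.1157),(-.045,.04,.1157)])).round(1))
```

```text
27.05 [0.51735268 0.31852451 0.09067594] [-1.49624445  0.59913737  5.25635429] [0.01756138 0.23392954 0.06062337]
[-0.06372995 -0.6026412   0.03458313] [-0.01102152 -0.01281017 -0.00547625] 1.0001004158624491
29.1417 [0.51691897 0.31826057 0.17922256] [ 0.74256141 -0.26370123 -0.37313589]
(np.float64(0.5553960080703442), np.float64(0.369951769577695)) 0.935 [[280.1 223.5]
 [352.9 224.5]
 [246.5 290.2]
 [384.7 291.9]]
(np.float64(0.5546817603854794), np.float64(0.3704840328035556)) 0.948 [[279.7 224. ]
 [352.5 224. ]
 [247.1 291.1]
 [385.3 291.1]]
```

Run:
```python
from h import *
f,s=pickle.load(open('pics/w5.pkl','rb')); c=cam(f,s); g=np.load('pics/g.npy')
def edges(v,a,b,k):
    d=np.diff(cv2.GaussianBlur(v.reshape(1,-1),(0,0),.8)[0]); return [(i+.5,int(d[i])) for i in range(a,b) if abs(d[i])>k and abs(d[i])>=abs(d[i-1]) and abs(d[i])>=abs(d[i+1])]
for y in(232,245,260,275): print(y,edges(g[y-2:y+3].mean(0),265,370,6))
for y in(300,310,320): print(y,edges(g[y-2:y+3].mean(0),220,410,8))
for x in(290,316,340,258,375): print('col',x,edges(g[:,x-2:x+3].mean(1),205,310,6))
```

```text
232 [(283.5, 9), (354.5, -9)]
245 [(283.5, 19), (354.5, -28)]
260 [(284.5, 12), (354.5, -24)]
275 [(284.5, 52), (287.5, -25), (353.5, -30)]
300 [(248.5, -38), (250.5, 43), (267.5, -11), (270.5, 11), (275.5, 12), (278.5, -12), (282.5, 16), (287.5, 12), (294.5, -10), (299.5, 10), (313.5, -10), (315.5, 11), (320.5, 10), (330.5, -10), (332.5, 11), (337.5, 9), (346.5, -10), (351.5, -18), (354.5, 10), (357.5, -21), (380.5, 24), (385.5, -17), (387.5, 35)]
310 [(248.5, -33), (250.5, 38), (261.5, -18), (374.5, 28), (379.5, -21), (386.5, 39)]
320 [(248.5, -37), (251.5, 39), (262.5, 11), (276.5, -11), (280.5, 10), (285.5, -13), (288.5, 12), (293.5, 11), (295.5, -8), (298.5, 9), (301.5, -13), (305.5, 9), (310.5, 13), (315.5, 10), (319.5, -13), (323.5, 11), (325.5, -8), (327.5, 10), (332.5, 9), (335.5, -11), (340.5, 11), (345.5, 10), (349.5, 8), (353.5, -11), (357.5, 9), (362.5, 11), (373.5, -16), (378.5, -11), (383.5, -23), (386.5, 36)]
col 290 [(220.5, 8), (224.5, 11), (277.5, 16), (301.5, -37)]
col 316 [(221.5, 6), (224.5, 10), (292.5, 26), (301.5, -26)]
col 340 [(221.5, 8), (225.5, 12), (294.5, 24), (302.5, -33)]
col 258 [(222.5, 6), (224.5, -7), (227.5, 6), (234.5, 16), (239.5, -33), (244.5, 15), (251.5, 34), (262.5, -27), (291.5, 37)]
col 375 [(228.5, 9), (236.5, 12), (241.5, -29), (253.5, 8), (263.5, -11), (286.5, 22), (292.5, 10), (308.5, 16)]
```

Run:
```python
from plant import bot, viewer
from h import *
s=bot.observe(); p=np.array(s['ee_pos'])
bot.move_l(p-[.13*.591,.13*.807,-.06],v=.2); bot.move_to([.3,-.3,.35],down(.3)); bot.dwell(.2)
s=bot.observe(); print(s['clock'],s['ft_force'])
f=viewer.grab_frame("top"); fs=viewer.grab_frame("scene"); pickle.dump((f,fs),open('pics/t9.pkl','wb'))
f0=pickle.load(open('pics/top0.pkl','rb'))[0]
d=cv2.absdiff(f['image'],f0['image']).max(2)
for n,(x0,y0,x1,y1) in dict(glue=(255,270,292,308),brush=(305,280,385,310),models=(230,140,405,195),palB=(440,245,500,305)).items(): print(n,(d[y0:y1,x0:x1]>40).mean().round(3))
# pallet in top image: bright mask, lug_one tip and near plate corners predicted vs seen
c=cam(f); G=pose(.5358+.033*np.cos(.935),.3434+.033*np.sin(.935),.935)
m=[(-.085,-.02),(-.085,.02),(-.045,-.04),(-.045,.04),(.045,-.04)]
pp=proj(c,G([(*a,.1157) for a in m]))
g=cv2.cvtColor(f['image'],cv2.COLOR_RGB2GRAY)
cor=cv2.cornerSubPix(g,pp.astype(np.float32).reshape(-1,1,2).copy(),(4,4),(-1,-1),(3,30,.01))[:,0]
print(np.c_[pp,cor].round(1)); print(fit2d(m,ray(c,cor,.1157)))
```

```text
32.425 [ 0.71008005 -0.70665392  0.09273751]
glue 0.0
brush 0.0
models 0.0
palB 0.008
[[162.9 252.2 163.3 252.2]
 [150.2 269.1 147.6 267.6]
 [152.7 231.4 153.  231.6]
 [127.2 265.  127.9 264.6]
 [115.4 203.6 114.5 204.4]]
(array([0.55559284, 0.37084454]), np.float64(0.9380690904791641), array([[ 0.3463204 ,  1.52340562],
       [-2.36917641, -4.33307901],
       [ 0.73129681,  1.54205224],
       [-0.48853163,  1.93350467],
       [ 1.78009084, -0.66588352]]))
```

In the same camera, the pallet lies within about half a pixel of where the cup measurement puts a seated one, apart from one badly detected corner. The bystanders haven't moved, so I am handing the job in.

```bash
python3 -c "
from plant import bot
print(bot.job_done())"
```

```text
the job is handed in; nothing more can be done
None
```

I loaded the chair-seat pallet into the mill, let go, moved the arm clear and handed the job in at about 32 s; the last camera and force checks agree with it sitting fully home, to about 1 mm.

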